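# Tamp the wood chunks level under the propped lid

## Task

The smoking-wood chunks in the bin stand uneven, and the lid will not shut on them. Take the tamper and press the raised chunks down with it until all nine lie flat and level in the bin, then stand the tamper upright on its foot in the middle of the cork mat and let go. Do not touch the chunks with the gripper or the arm, and leave the jars, the tin and the bell where they stand.

Things in the scene. Friction and masses are not known exactly. Their poses are not given: they have to be found in the camera images.
- bin: Shallow wooden bin, fixed; outside 132 (x) x 172 (y) mm, walls 8 mm thick, 40 mm high. Origin: centre of its underside on the counter; x to its back, away from the robot, y to its left. Holds nine wood chunks in three rows along y (near x = -37, 0, +37 mm), three a row, numbered in any order; with all down their tops are level, 34 mm above the counter.
- bin_floor (a point): Centre of the bin's inner floor, 8 mm above the counter; inside 116 (x) x 156 (y) mm. Axes as the bin's.
- bin_lid_edge (a point): Middle of the top edge of the bin's lid, at (30, 0, 151) mm in the bin's frame. The lid is fixed half open: a board 8 mm thick, as wide as the bin, hinged along the back wall at x = 70, z = 40 mm, leaning forward over the bin 20 degrees from upright. A thin brass stay holds it, outside the left (+y) wall.
- tamper: Tamper, 0.2 to 0.3 kg: flat steel foot 34 (x) x 56 (y) x 12 mm; from the middle of its top a straight wooden handle, 100 mm long, leans 30 degrees towards the tamper's -x. Origin: centre of the foot's underside, z up. Starts standing on its foot at one end of the counter, handle leaning to the robot (world -x) within 0.4 rad; a jar close behind, a tin close on its left.
- tamper_grip (a point): Where to grip the tamper: on the handle's axis, 60 mm along it from the foot's top, at (-30, 0, 64) mm in the tamper's frame. The handle is 22 mm thick across its flat sides (squeeze along y), 24 mm the other way. Axes as the tamper's.
- mat: Round cork mat, 110 mm across, 5 mm thick, fixed on the counter at the other end from the tamper. Origin: centre of its underside.
- chunk_0a: Wood chunk, 30 g: 34 mm along x, 26 mm high, its y sides slope: 44 mm wide (y) on top, 30 mm below. Origin: centre of its underside, z up, axes near the bin's. Middle of its row: starts wedged 11 to 17 mm too high between its neighbours. It stays so by itself; a push of 2 to 10 N straight down on its top spreads them along y (there is free length at the row's ends) and it goes down level.
- chunk_0b: Wood chunk, 30 g: 34 mm along x, 26 mm high, its y sides slope: 44 mm wide (y) on top, 30 mm below. Origin: centre of its underside, z up, axes near the bin's. Stands flat on the bin's floor as the left (bin +y) neighbour of chunk_0a.
- chunk_0c: Wood chunk, 30 g: 34 mm along x, 26 mm high, its y sides slope: 44 mm wide (y) on top, 30 mm below. Origin: centre of its underside, z up, axes near the bin's. Stands flat on the bin's floor as the right (bin -y) neighbour of chunk_0a.
- chunk_1a: Wood chunk, 30 g: 34 mm along x, 26 mm high, its y sides slope: 44 mm wide (y) on top, 30 mm below. Origin: centre of its underside, z up, axes near the bin's. Middle of its row: starts wedged 11 to 17 mm too high between its neighbours. It stays so by itself; a push of 2 to 10 N straight down on its top spreads them along y (there is free length at the row's ends) and it goes down level.
- chunk_1b: Wood chunk, 30 g: 34 mm along x, 26 mm high, its y sides slope: 44 mm wide (y) on top, 30 mm below. Origin: centre of its underside, z up, axes near the bin's. Stands flat on the bin's floor as the left (bin +y) neighbour of chunk_1a.
- chunk_1c: Wood chunk, 30 g: 34 mm along x, 26 mm high, its y sides slope: 44 mm wide (y) on top, 30 mm below. Origin: centre of its underside, z up, axes near the bin's. Stands flat on the bin's floor as the right (bin -y) neighbour of chunk_1a.
- chunk_2a: Wood chunk, 30 g: 34 mm along x, 26 mm high, its y sides slope: 44 mm wide (y) on top, 30 mm below. Origin: centre of its underside, z up, axes near the bin's. Middle of its row: starts wedged 11 to 17 mm too high between its neighbours. It stays so by itself; a push of 2 to 10 N straight down on its top spreads them along y (there is free length at the row's ends) and it goes down level.
- chunk_2b: Wood chunk, 30 g: 34 mm along x, 26 mm high, its y sides slope: 44 mm wide (y) on top, 30 mm below. Origin: centre of its underside, z up, axes near the bin's. Stands flat on the bin's floor as the left (bin +y) neighbour of chunk_2a.
- chunk_2c: Wood chunk, 30 g: 34 mm along x, 26 mm high, its y sides slope: 44 mm wide (y) on top, 30 mm below. Origin: centre of its underside, z up, axes near the bin's. Stands flat on the bin's floor as the right (bin -y) neighbour of chunk_2a.
- honey_jar_0: Bystander: honey jar, 53 mm across, 74 mm high, loose, close behind the tamper at the start. Origin at the centre of its underside.
- tin_0: Bystander: low food tin, 76 mm across, 58 mm high, loose, close to the left of the tamper at the start. Origin at the centre of its underside.
- honey_jar_1: Bystander: honey jar, 52 mm across, 74 mm high, loose, just behind the mat. Origin at the centre of its underside.
- counter_bell: Bystander: service bell, 84 mm across, 58 mm high, loose, just left of the mat. Origin at the centre of its underside.

How it is judged:
By the outcome, as a careful person would: the job done as asked, in the order asked, and still so for the second after the job is handed in, with the robot touching nothing.
It also fails if it takes over 56 s, if anything falls off the work surface, if the arm or the gripper's body presses on something with over 40 N, if the wrist force passes 120 N, or if a joint passes its speed limit or range.

## Robot

A 6-joint arm with a two-finger parallel gripper is mounted at the origin on a cart in front of the work surface, level with it; the furniture and walls round the work are solid. World frame = base frame: x ahead of the robot, y to its left, z up, the work surface at z = 0. Lengths are in mm, angles in rad, forces in N, time in s.
With the tool pointing down it reaches from about 275 to 825 mm from the base axis. Payload 4.9 kg.
Tool frame: the origin (TCP) lies at the very end of the fingers, on their centre line; the grasp point (between the pads) lies 19 mm behind it; z points along the fingers, y is the line along which they close (so a half turn about z gives the same grasp; the last joint's range is limited). The gripper opens to 85 mm and grips with 20 to 120 N. Pads are 22 mm wide; open, the fingers measure 114 mm over their backs; the gripper's body (76 mm by 85 mm) begins 54 mm behind the grasp point. The pads swing forward as they close: fully open they stand 13 mm farther back than shut.
Start: joints at [-1.268, 0.326, -0.193, 1.052, 0, 1.437], TCP at [232.687, -498.373, 231.281] pointing down, gripper open.
Joint ranges: [-2.65, 2.65], [-0.97, 1.79], [-1.3, 1.35], [-1.93, 2.1], [-1.47, 1.37], [-3.14, 3.14]. Speed limits (rad/s): [2.57, 2.57, 3.14, 3.14, 3.14, 3.14].

## Interface

Orientations are given as [roll, pitch, yaw] about the fixed x, y, z axes, in that order (R = Rz(yaw) Ry(pitch) Rx(roll)).
In Python, from bench import bot, solve_ik, imaging gives the robot as it stands. Calls block until the motion is done:
- bot.move_ptp(position, orientation): joint-space move of the TCP to a pose.
- bot.movel(position, rot=None, max_speed=150, threshold=None): straight line of the TCP; rot=None keeps the orientation; max_speed is the mean speed in mm/s. With threshold (N) it stops when the force on the tool has changed by that much, and returns True; else False.
- bot.move_j(angles): joint-space move.
- bot.grip(opening, effort=None): opening from 0.0 (shut) to 1.0 (fully open); effort is the grip in N (None keeps the last); returns when the fingers have stopped.
- bot.dwell(seconds).
- solve_ik(position, orientation): joint angles nearest the present ones, or None.
- bot.get_state(): the state.
- imaging.capture(name): name is "scene" or "side" or "wrist"; returns the picture (400x640x3 uint8, blue, green, red); there is no depth.
- imaging.camera_model(name): a dict with "K" (3x3 intrinsics, pixels), "position" and "rotation" of the camera in the world. Camera axes: x right, y up, looking along -z (the intrinsics and any distortion apply to the point x, -y, -z); pixel columns grow to the right and rows downward; lengths in mm; the calibration is good to about 2 mm. A picture is of the moment at which its call begins: read the wrist's pose just before it. camera_model takes no time and is no camera call; for the wrist camera it gives the pose at the moment of the call.
A pose or a line that the arm cannot do raises bot.IKError and nothing moves.
- bot.sign_off(): hands the job in; it is judged then, once.
The state is a dict: "t": time; "qpos": joint angles; "joint_velocities": joint speeds; "effort": joint torques, N m; "tcp_pos": TCP position; "orientation": TCP orientation; "contact_force": force on the tool from outside, world axes, zero at the start; "wrist_torque": the same for the moment, N m; "opening": opening from 0.0 (shut) to 1.0 (fully open); "gripper_force": force on a finger pad.
Only numpy, scipy, OpenCV 4.12 (cv2) and the standard library are available. Lean on these libraries where they do the work, as an engineer would, in place of code of your own. Each camera call takes 0.05 s, during which the arm holds its last target. There are 200 camera calls.

## Working session

There is one attempt and no reset: what is moved stays moved. The work goes in short steps, each a Python script; the robot and the scene stay as the last script left them, time stands still between calls to the robot, and variables do not carry over. Pictures are saved under pics/ and viewed, at most 11 in all, crops included, and the job is handed in when it is done.

```bash
mkdir -p pics; ls; python3 - <<'E'
from bench import bot, solve_ik, imaging
import cv2,numpy as np
for n in("scene","side"):
    im=imaging.capture(n); cv2.imwrite(f"pics/{n}0.png",im)
    m=imaging.camera_model(n); print(n,{k:np.round(v,3).tolist() if not isinstance(v,str) else v for k,v in m.items()})
m=imaging.camera_model("wrist");print({k:np.round(v,3).tolist() for k,v in m.items()})
s=bot.get_state();print(s['t'],s['orientation'],s['tcp_pos'])
E
```

```text
pics
scene {'K': [[405.495, 0.0, 319.636], [0.0, 405.495, 197.095], [0.0, 0.0, 1.0]], 'position': [125.287, 684.291, 772.101], 'rotation': [0.879, 0.018, -2.599]}
side {'K': [[448.964, 0.0, 321.747], [0.0, 448.964, 201.665], [0.0, 0.0, 1.0]], 'position': [303.731, -1298.002, 859.673], 'rotation': [1.062, -0.022, -0.177]}
{'K': [[294.855, 0.0, 318.211], [0.0, 294.855, 199.683], [0.0, 0.0, 1.0]], 'position': [307.638, -464.5, 374.048], 'rotation': [-0.322, 0.002, -1.134]}
0.1 [-3.14004114e+00 -2.19867840e-04  4.36807363e-01] [ 232.53220994 -497.8395174   230.58195571]
```

View pics/scene0.png

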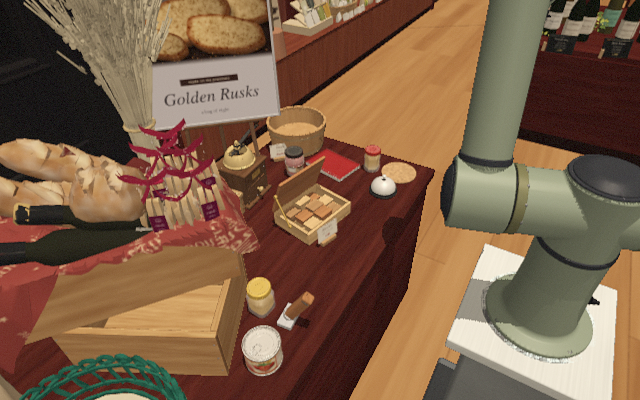

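View pics/side0.png

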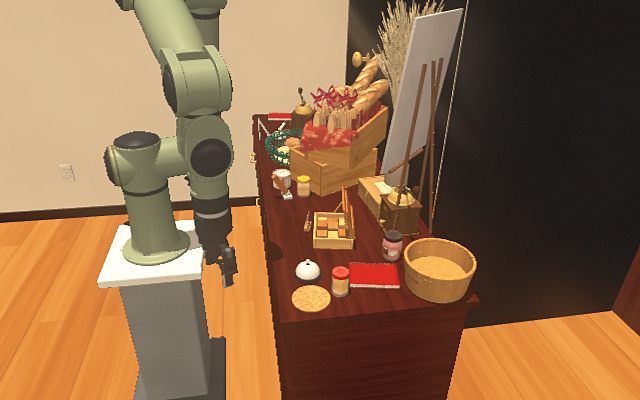

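```bash
cat > h.py <<'E'
from bench import bot, solve_ik, imaging
import cv2,numpy as np
from scipy.spatial.transform import Rotation as R
def rot(r): return R.from_euler('xyz',r).as_matrix()
def ray(m,px):
    K=m['K'];r=np.asarray(m['rotation']);M=r if r.shape==(3,3) else rot(r)
    u,v=px;d=np.array([(u-K[0][2])/K[0][0],-(v-K[1][2])/K[1][1],-1.])
    return np.array(m['position']),M@d
def onz(m,px,z):
    p,d=ray(m,px);return p+d*(z-p[2])/d[2]
def proj(m,X):
    r=np.asarray(m['rotation']);M=r if r.shape==(3,3) else rot(r)
    c=M.T@(np.asarray(X,float)-m['position']);K=m['K']
    return np.array([K[0][2]+K[0][0]*c[0]/-c[2],K[1][2]+K[1][1]*c[1]/c[2]])
def snap(n,f):
    m=imaging.camera_model(n);im=imaging.capture(n);cv2.imwrite(f"pics/{f}.png",im)
    import pickle;pickle.dump(m,open(f"pics/{f}.pkl","wb"));return m,im
E
python3 - <<'E'
from h import *
s=imaging.camera_model("scene");d=imaging.camera_model("side")
P=lambda m,px,z:print(np.round(onz(m,px,z),0))
for n,m,px,z in [("mat",s,(399,172),5),("mat",d,(311,298),5),("bin",s,(312,213),40),("bin",d,(333,224),40),("foot",s,(287,321),12),("foot",d,(286,195),12),("tamptop",s,(305,297),100),("tin",s,(262,340),58),("jar",s,(259,285),74),("bell",s,(383,190),10),("jar1",s,(372,150),74)]:
    print(n,end=' ');P(m,px,z)
# wrist camera in tool frame
w=imaging.camera_model("wrist");st=bot.get_state();T=rot(st['orientation'])
print(np.round(T.T@(np.array(w['position'])-st['tcp_pos']),1),np.round(T.T@rot(w['rotation']),3))
E
```

```text
mat [ 461. -334.    5.]
mat [ 464. -337.    5.]
bin [576.   3.  40.]
bin [591. -15.  40.]
foot [456. 298.  12.]
foot [458. 268.  12.]
tamptop [418. 279. 100.]
tin [454. 381.  58.]
jar [532. 287.  74.]
bell [ 465. -219.   10.]
jar1 [ 549. -310.   74.]
[  82.2    1.3 -143.5] [[ 0.     0.948  0.317]
 [ 1.    -0.     0.   ]
 [ 0.     0.317 -0.948]]
```

```bash
python3 - <<'E'
from h import *
pi=np.pi
for p,o in [((527,-5,300),(pi,0,pi)),((527,-5,300),(pi,0,pi/2)),((460,282,240),(pi,0,0)),((420,282,64),(pi,-pi/6,0)),((420,282,64),(pi,pi/6,0)),((580,-5,100),(pi,-pi/6,0)),((430,-330,70),(pi,-pi/6,0))]:
    q=solve_ik(p,o);print(p,np.round(o,2),None if q is None else np.round(q,2), np.round(rot(o)[:,2],2))
E
```

```text
(527, -5, 300) [3.14 0.   3.14] [-0.15  0.25 -0.13  1.2   0.   -0.15] [ 0.  0. -1.]
(527, -5, 300) [3.14 0.   1.57] [-0.15  0.25 -0.13  1.2   0.    1.42] [ 0. -0. -1.]
(460, 282, 240) [3.14 0.   0.  ] [ 0.41  0.3  -0.21  1.06  0.   -2.73] [ 0. -0. -1.]
(420, 282, 64) [ 3.14 -0.52  0.  ] [ 0.62  0.3  -0.98 -0.15 -0.29 -2.59] [ 0.5  -0.   -0.87]
(420, 282, 64) [3.14 0.52 0.  ] [ 0.34  0.78 -0.02  1.27  0.17 -2.84] [-0.5  -0.   -0.87]
(580, -5, 100) [ 3.14 -0.52  0.  ] [-0.18  0.27 -0.88 -0.09  0.09  2.98] [ 0.5  -0.   -0.87]
(430, -330, 70) [ 3.14 -0.52  0.  ] [-1.04  0.35 -0.83  0.11  0.45  2.16] [ 0.5  -0.   -0.87]
```

```bash
python3 - <<'E'
from h import *
pi=np.pi
bot.grip(0.5,100)
bot.move_ptp((527,-5,300),(pi,0,pi)); bot.dwell(0.2)
snap("wrist","wbin")
bot.move_ptp((415,285,240),(pi,0,pi)); bot.dwell(0.2)
snap("wrist","wtam")
print(bot.get_state()['t'])
E
```

```text
4.375
```

View pics/wbin.png

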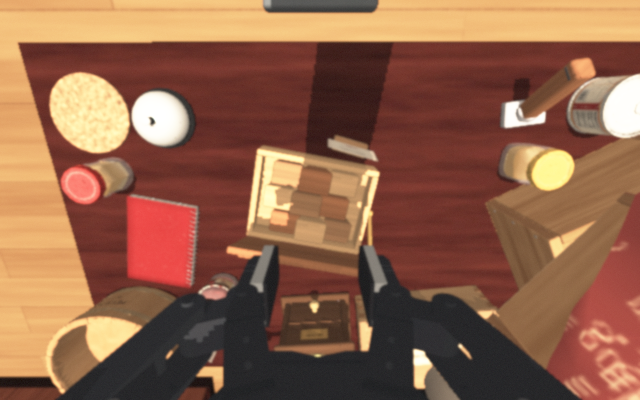

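View pics/wtam.png

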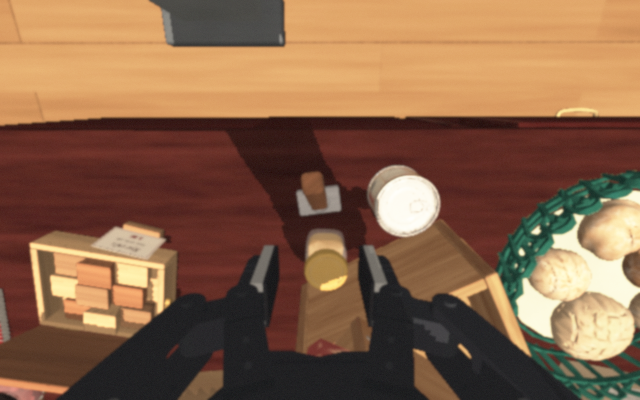

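```bash
python3 - <<'E'
import cv2
a=cv2.imread("pics/wbin.png")[135:285,220:400];cv2.imwrite("pics/c1.png",cv2.resize(a,None,fx=4,fy=4,interpolation=cv2.INTER_CUBIC)[:600])
a=cv2.imread("pics/wtam.png")[150:300,260:450];cv2.imwrite("pics/c2.png",cv2.resize(a,None,fx=4,fy=4,interpolation=cv2.INTER_CUBIC)[:600])
E
```

```text
(no output)
```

View pics/c1.png

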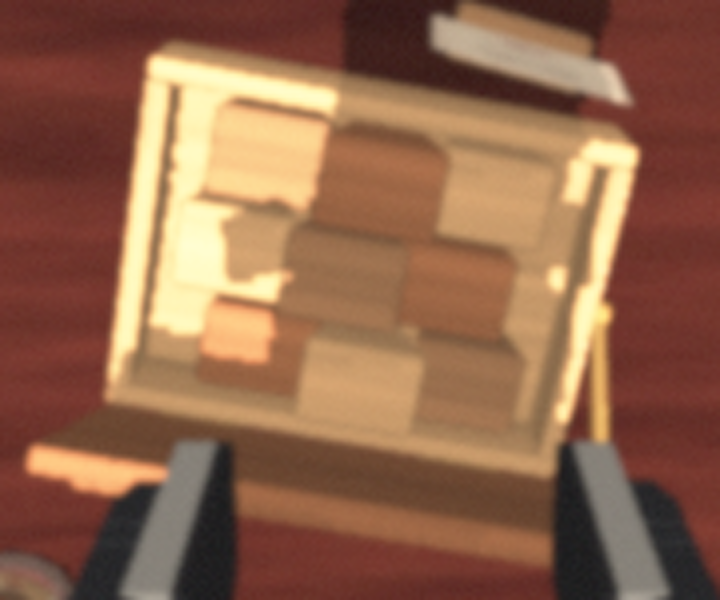

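View pics/c2.png

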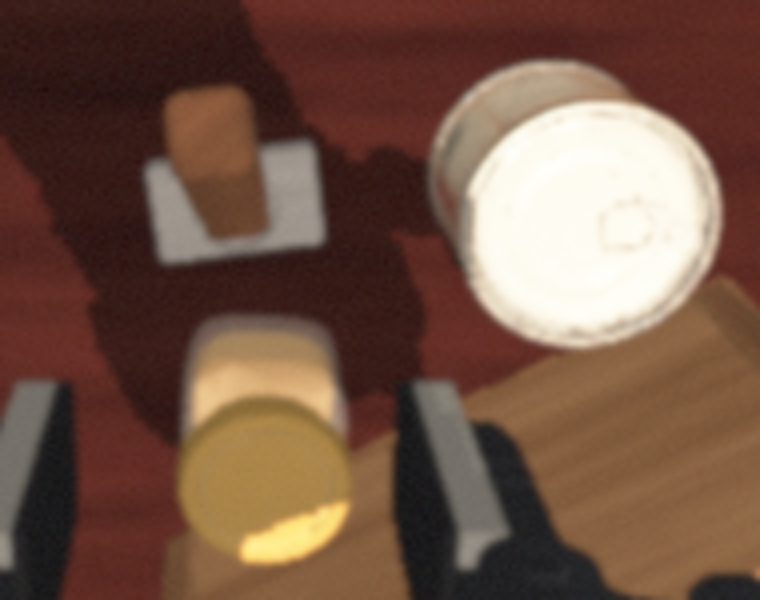

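```bash
python3 - <<'E'
from h import *
import pickle
m=pickle.load(open("pics/wbin.pkl","rb"))
C=np.array([onz(m,(220+u/4,135+v/4),40)[:2] for u,v in[(150,60),(637,152),(550,468),(107,397)]])
print(C.round(1).tolist(),[round(np.linalg.norm(C[i]-C[i-1]),1) for i in range(4)])
y=C[1]-C[0];y2=C[2]-C[3];print("yaw",np.arctan2(-y[0],y[1]),np.arctan2(-y2[0],y2[1]),"ctr",C.mean(0))
x=C[3]-C[0];print(np.arctan2(x[1],x[0]))
m=pickle.load(open("pics/wtam.pkl","rb"))
C=np.array([onz(m,(260+u/4,150+v/4),z)[:2] for u,v,z in[(147,163,12),(315,140,12),(326,243,12),(163,265,12)]])
print(C.round(1).tolist(),[round(np.linalg.norm(C[i]-C[i-1]),1) for i in range(4)],C.mean(0))
y=C[1]-C[0];y2=C[2]-C[3];print("yaw",np.arctan2(-y[0],y[1]),np.arctan2(-y2[0],y2[1]))
c=C.mean(0)
H=onz(m,(260+207/4,150+88/4),93);print("handle end",H, np.arctan2(-(H-np.r_[c,0])[1],-(H-np.r_[c,0])[0]))
print("tin",onz(m,(260+595/4,150+225/4),58),"jar",onz(m,(260+265/4,150+480/4),74))
E
```

```text
[[509.4, -89.5], [541.6, 78.8], [665.3, 53.4], [635.4, -113.9]] [np.float64(128.3), np.float64(171.3), np.float64(126.2), np.float64(169.9)]
yaw -0.18953697875242362 -0.17698928863608204 ctr [587.90586694 -17.79620209]
-0.1913543090350736
[[447.0, 255.0], [439.3, 310.1], [475.2, 314.5], [483.0, 259.6]] [np.float64(36.3), np.float64(55.6), np.float64(36.2), np.float64(55.5)] [461.11868097 284.79272372]
yaw 0.13971120448347515 0.14187991404667544
handle end [403.20124707 276.85109023  93.        ] 0.13627010897498607
tin [452.46897777 389.3560323   58.        ] jar [527.88375362 292.78149925  74.        ]
```

```bash
python3 - <<'E'
from h import *
import pickle
m=pickle.load(open("pics/wbin.pkl","rb"));im=cv2.imread("pics/wbin.png")
c=np.array([587.9,-17.8]);a=-0.186;X=np.array([np.cos(a),np.sin(a)]);Y=np.array([-X[1],X[0]])
for rng,ys in [(np.arange(-80,-44,2),range(-65,-30,3)),(np.arange(-80,-44,2),range(-5,20,3)),(np.arange(44,82,2),range(-40,40,3))]:
    for x in rng:
        pts=np.array([proj(m,np.r_[c+X*x+Y*y,40]) for y in ys],np.float32)
        print(x,cv2.remap(im,pts[:,:1],pts[:,1:],1).reshape(-1,3).mean(0).round().astype(int).tolist(),end=' ')
    print()
E
```

```text
-80 [40, 46, 100] -78 [41, 48, 102] -76 [42, 50, 108] -74 [49, 62, 117] -72 [71, 98, 143] -70 [91, 130, 171] -68 [103, 150, 194] -66 [139, 202, 240] -64 [187, 246, 255] -62 [198, 251, 255] -60 [183, 244, 255] -58 [144, 206, 240] -56 [114, 160, 200] -54 [125, 178, 228] -52 [143, 206, 249] -50 [149, 215, 252] -48 [150, 218, 252] -46 [150, 218, 252] 
-80 [27, 32, 62] -78 [27, 31, 61] -76 [28, 32, 62] -74 [33, 41, 71] -72 [57, 79, 110] -70 [79, 112, 146] -68 [88, 126, 163] -66 [96, 137, 178] -64 [106, 152, 198] -62 [108, 156, 203] -60 [103, 150, 195] -58 [93, 133, 175] -56 [75, 109, 149] -54 [64, 92, 134] -52 [62, 90, 135] -50 [66, 97, 149] -48 [71, 105, 161] -46 [74, 109, 168] 
44 [94, 136, 186] 46 [93, 135, 184] 48 [92, 134, 182] 50 [93, 134, 181] 52 [96, 138, 181] 54 [99, 142, 185] 56 [100, 143, 186] 58 [101, 146, 189] 60 [104, 150, 195] 62 [106, 152, 198] 64 [99, 142, 187] 66 [79, 113, 155] 68 [59, 84, 123] 70 [51, 74, 111] 72 [50, 72, 108] 74 [49, 70, 105] 76 [48, 67, 101] 78 [47, 65, 98] 80 [47, 66, 98]
```

```bash
cat >> h.py <<'E'
pi=np.pi
Rz=lambda a:rot((0,0,a))
def tcp_for(foot,z,yaw,dz=19.0):
    """TCP pose such that a tamper held at its grip point has its foot underside centre at foot,z"""
    o=np.array([pi,pi/6,(pi+yaw+pi)%(2*pi)-pi])
    g=np.r_[foot,z]+Rz(yaw)@[-30,0,64]
    return g+dz*rot(o)[:,2],o
BC=np.array([588.,-18.]);BY=-0.186
E
python3 - <<'E'
from h import *
p,o=tcp_for((461.3,284.9),0,0.141);tz=rot(o)[:,2];print(p,o,tz)
for f,z,y in [((461.3,284.9),0,.141),(BC+(Rz(BY)@[37,0,0])[:2],34,BY),(BC+(Rz(BY)@[-37,0,0])[:2],90,BY),((462,-335),5,BY),((462,-335),5,-.6)]:
    a=tcp_for(f,z,y);q=solve_ik(*a);print(None if q is None else np.round(q,2))
bot.move_ptp(p-100*tz,o)
bot.movel(p-45*tz,max_speed=150)
m,im=snap("scene","pre")
s=bot.get_state();print(s['t'],s['tcp_pos'],s['opening'],s['contact_force'])
cv2.imwrite("pics/pre_c.png",cv2.resize(im[220:400,200:400],None,fx=3,fy=3))
E
```

```text
[441.00344286 282.01906816  47.54551733] [ 3.14159265  0.52359878 -3.00059265] [ 0.49503798  0.07026663 -0.8660254 ]
[ 0.54  0.34 -1.01 -0.26 -0.2   0.35]
[-0.15  0.34 -0.83 -0.13 -0.02  0.03]
[-0.14  0.11 -0.94 -0.   -0.02  0.04]
[-0.98  0.36 -0.9  -0.08  0.36 -0.72]
[-0.82  0.34 -0.99 -0.27  0.11 -0.2 ]
5.8917 [419.22277948 279.00798945  86.99272655] 0.5029371000088589 [ 0.67174613 -0.01882208  0.13990547]
```

View pics/pre_c.png

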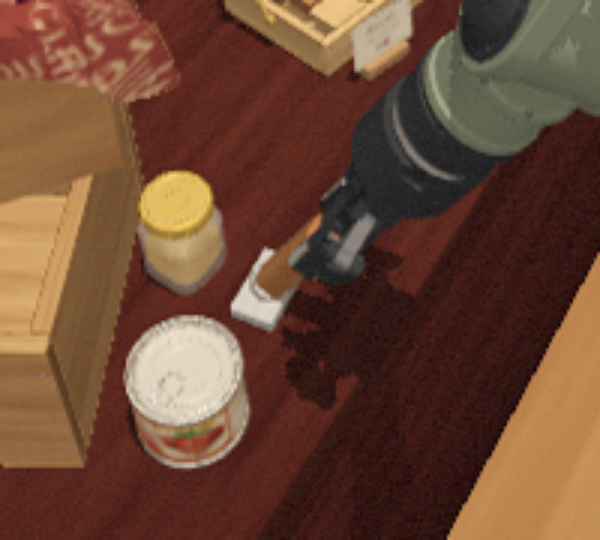

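```bash
python3 - <<'E'
from h import *
import pickle
m=pickle.load(open("pics/wbin.pkl","rb"))
for u,v in [(387,185),(348,275),(360,385)]:
    print("row", (Rz(-BY)@(onz(m,(220+u/4,135+v/4),48)-np.r_[BC,48])).round(1))
p,o=tcp_for((461.3,284.9),0,0.141)
hit=bot.movel(p,max_speed=80,threshold=8);s=bot.get_state();print(hit,s['tcp_pos'],p,s['t'])
if not hit:
    bot.grip(0.0,100);s=bot.get_state();print(s['opening'],s['gripper_force'],s['tcp_pos'],s['t'])
    f0=s['contact_force']
    bot.movel(p+[0,0,100],max_speed=120);bot.dwell(.1);s=bot.get_state();print(s['tcp_pos'],f0,s['contact_force'],s['wrist_torque'],s['opening'],s['t'])
    m,im=snap("side","lift"); a=im[110:230,210:340];b=cv2.resize(a,None,fx=3,fy=3)
    m,im=snap("wrist","liftw");b2=cv2.resize(im,(576,360));cv2.imwrite("pics/lift_c.png",cv2.resize(np.hstack([b,b2]),(780,290)))
E
```

```text
row [-37.7   2.4   0. ]
row [-2.8 -5.2  0. ]
row [38.4  6.5  0. ]
False [440.85942047 282.00733649  47.71342921] [441.00344286 282.01906816  47.54551733] 6.6083
0.24361058563105795 97.38341331481934 [441.11202771 282.05203838  48.21632053] 6.925
[440.19710111 281.57038334 146.30666908] [-3.26628983 -1.78102038  5.80131441] [-0.1494588  -0.15464985 -2.60337809] [-1.50664855e-01  7.65937007e-01  3.13251496e-04] 0.24472673171844853 8.0083
```

View pics/lift_c.png

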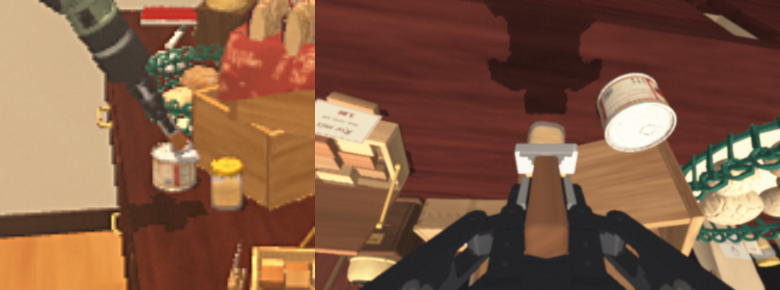

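```bash
cat >> h.py <<'E'
ZOFF=0.7
def binpose(x,y,z):
    return tcp_for(BC+(Rz(BY)@[x,y,0])[:2],z+ZOFF,BY)
def fz(): return bot.get_state()['tcp_pos'][2]-48.2
def press(x,y,zs):
    p,o=binpose(x,y,zs);bot.movel(p,max_speed=100)
    f0=np.array(bot.get_state()['contact_force'])
    p,o=binpose(x,y,32);h=bot.movel(p,max_speed=25,threshold=25)
    s=bot.get_state();print("press",x,y,h,"foot z",round(fz(),1),"dF",(np.array(s['contact_force'])-f0).round(1),"cmd",p.round(1),"tcp",s['tcp_pos'].round(1),s['t'],flush=True)
E
python3 - <<'E'
from h import *
s=bot.get_state();bot.movel(s['tcp_pos']+[0,-90,10],max_speed=200)
p,o=binpose(-37.5,2,100);bot.move_ptp(p,o)
press(-37.5,2,56)
p,o=binpose(-37.5,2,70);bot.movel(p,max_speed=80)
snap("wrist","after1");m,im=snap("scene","after1s")
cv2.imwrite("pics/a1.png",cv2.resize(im[140:280,240:400],None,fx=4,fy=4))
s=bot.get_state();print(s['tcp_pos'],s['orientation'],s['opening'],s['contact_force'],s['wrist_torque'],s['t'])
E
```

```text
press -37.5 2 True foot z 34.0 dF [-2.2 -0.8  5.2] cmd [531.4  -5.3  80.2] tcp [531.5  -5.4  82.2] 11.0
[530.52507892  -5.21141188 117.27203586] [-3.14113866  0.51943089  2.95566821] 0.24626428143455947 [-0.08760319  0.72947896 -2.53661508] [ 0.15770983  0.79069128 -0.02694572] 11.7167
```

View pics/a1.png

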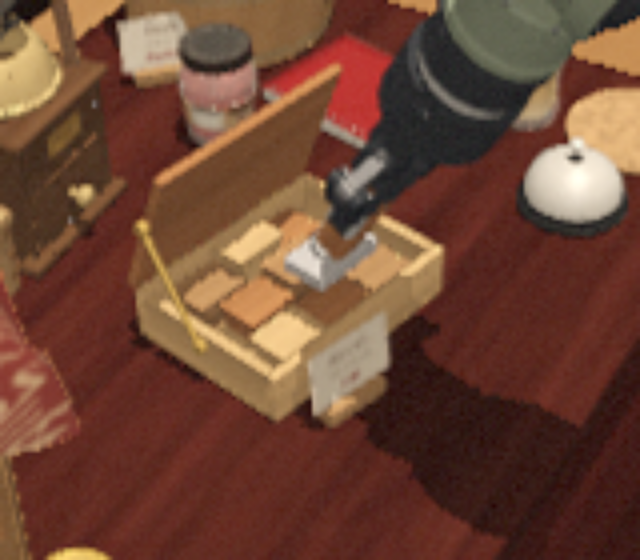

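```bash
python3 - <<'E'
from h import *
press(-2,-4,56)
bot.movel(binpose(-2,-4,60)[0],max_speed=80)
bot.movel(binpose(8,5,60)[0],max_speed=80)
bot.movel(binpose(33,5,53.5)[0],max_speed=60)
press(33.5,5,53)
bot.movel(binpose(33,5,40)[0],max_speed=50)
bot.movel(binpose(10,5,60)[0],max_speed=80)
bot.movel(binpose(-50,0,110)[0],max_speed=120)
s=bot.get_state();print(s['tcp_pos'],s['orientation'],s['opening'],s['contact_force'],s['wrist_torque'],s['t'])
E
```

```text
press -2 -4 True foot z 34.1 dF [-2.4  0.4  5.6] cmd [565.1 -17.8  80.2] tcp [565.2 -17.8  82.3] 13.0833
press 33.5 5 True foot z 34.1 dF [-2.3  0.6  4.3] cmd [601.7 -15.5  80.2] tcp [601.6 -15.5  82.3] 15.45
[519.20177325  -5.0766728  158.28464386] [-3.14070643  0.51636866  2.95571457] 0.24507505096027787 [-0.04990586 -0.85860569 -2.18779189] [ 0.1311554   0.75333259 -0.01149236] 17.075
```

```bash
python3 - <<'E'
from h import *
import pickle
def matc(m,im,near):
    hsv=cv2.cvtColor(im,cv2.COLOR_BGR2HSV);g=proj(m,[462,-335,5])
    mk=cv2.inRange(hsv,(8,50,120),(28,170,255))
    w=np.zeros_like(mk);cv2.circle(w,tuple(int(v) for v in g),near,255,-1);mk&=w
    mk=cv2.morphologyEx(mk,cv2.MORPH_OPEN,np.ones((3,3)))
    cs,_=cv2.findContours(mk,0,2);c=max(cs,key=cv2.contourArea);h=cv2.convexHull(c)
    P=np.array([onz(m,q[0],5)[:2] for q in h]);A=np.c_[2*P,np.ones(len(P))];x=np.linalg.lstsq(A,(P**2).sum(1),rcond=None)[0]
    print("mat",x[:2].round(1),"dia",round(2*np.sqrt(x[2]+x[0]**2+x[1]**2),1),"bbox",P.min(0).round(),P.max(0).round())
m=pickle.load(open("pics/wbin.pkl","rb"));matc(m,cv2.imread("pics/wbin.png"),52)
m=imaging.camera_model("side");matc(m,cv2.imread("pics/side0.png"),26)
m=imaging.camera_model("scene");matc(m,cv2.imread("pics/scene0.png"),24)
p,o=tcp_for((462,-335),100,-.3);bot.move_ptp(p,o)
m,a=snap("scene","mat_s");m,b=snap("side","mat_d")
A=cv2.resize(a[140:260,250:450],None,fx=3.9,fy=3.9)[:380];B=cv2.resize(b[200:320,260:400],None,fx=2,fy=2)
C=np.zeros((600,780,3),np.uint8);C[:360,:600]=cv2.resize(a[140:260,250:450],(600,360));C[360:600,:280]=B;C[360:600,300:780]=cv2.resize(b[185:265,290:450],(480,240));cv2.imwrite("pics/comp.png",C)
print(bot.get_state()['t'])
E
```

```text
mat [ 463.3 -333.3] dia 114.1 bbox [ 408. -391.] [ 519. -274.]
mat [ 462.8 -336.3] dia 111.0 bbox [ 409. -392.] [ 516. -280.]
mat [ 463.3 -335.6] dia 113.3 bbox [ 407. -393.] [ 519. -278.]
18.4333
```

View pics/comp.png

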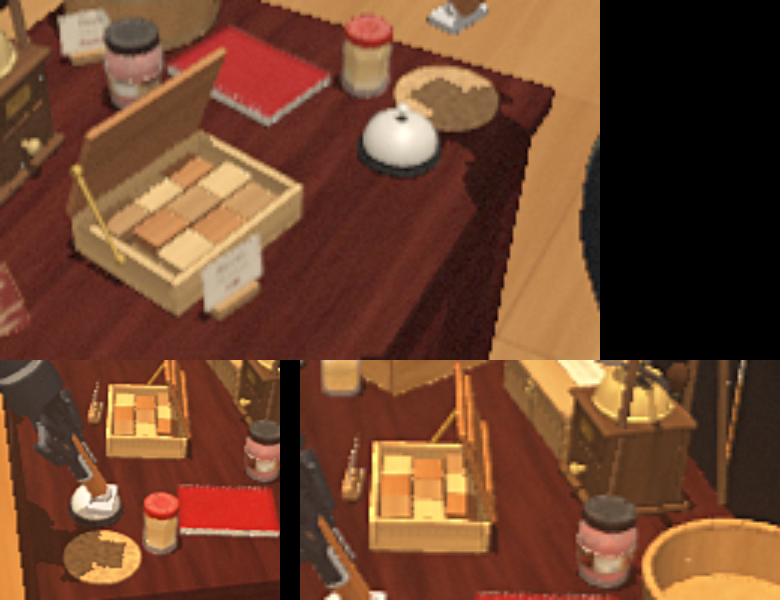

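```bash
python3 - <<'E'
from h import *
p,o=tcp_for((463,-335),14,-.3);bot.movel(p,o,max_speed=120)
p,o=tcp_for((463,-335),3.5,-.3);h=bot.movel(p,o,max_speed=20,threshold=6)
s=bot.get_state();print(h,fz(),s['contact_force'],s['orientation'],s['t'])
bot.dwell(.2);bot.grip(0.42);bot.dwell(.3)
tz=rot(o)[:,2];q=np.array(bot.get_state()['tcp_pos'])
bot.movel(q-90*tz,max_speed=80)
bot.movel(q-90*tz+[-40,0,80],max_speed=150);bot.dwell(.3)
m,a=snap("scene","fin_s");m,b=snap("side","fin_d")
C=np.zeros((400,780,3),np.uint8);C[:,:400]=cv2.resize(a[120:220,340:440],(400,400));C[:,400:]=cv2.resize(b[240:340,270:365],(380,400));cv2.imwrite("pics/fin.png",C)
print(bot.get_state()['t'])
E
```

```text
True 5.0117113309296215 [-1.7565846   0.77676985  4.4928262 ] [-3.14101723  0.52460336  2.84156631] 19.7583
22.975
```

View pics/fin.png

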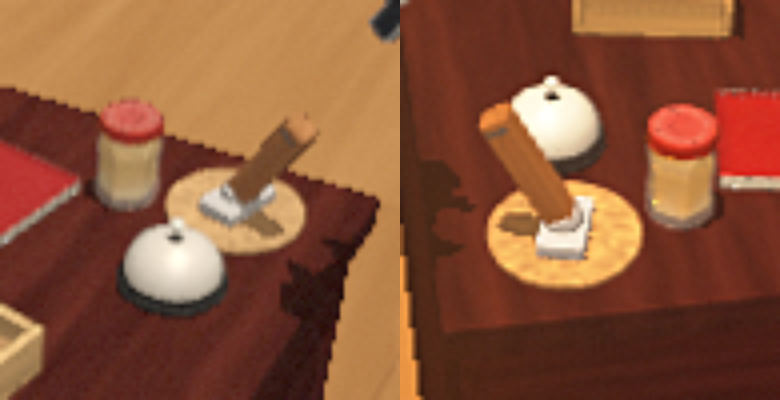

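```bash
python3 -c "
from bench import bot
print(bot.sign_off())"
```

```text
the job is handed in; nothing more can be done
None
```

I pressed the three raised chunks down until all nine lay level, stood the tamper upright in the middle of the cork mat and let go, and handed the job in at about 23 s; the jars, tin and bell were left untouched.

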